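# Hold the stop collar on the winder spindle's flat

### The arm

A 6-joint arm with a two-finger parallel gripper is mounted at the origin on the work surface. World frame = base frame: x ahead of the robot, y to its left, z up, the work surface at z = 0. Lengths are in m, angles in rad, forces in N, time in s.
With the tool pointing down it reaches from about 0.35 to 0.775 m from the base axis. Payload 7.3 kg.
Tool frame: the origin (TCP) lies midway between the tips of the shut fingers; the grasp point (between the pads) lies 19 mm behind it; z points along the fingers, y is the direction in which the jaws open and shut (so a half turn about z gives the same grasp; the last joint's range is limited). The gripper opens to 92 mm and grips with 3 to 60 N. Pads are 19 mm wide; open, the fingers measure 130 mm over their backs; the gripper's body (75 mm by 190 mm) begins 47 mm behind the grasp point.
Start: joints at [-1.394, 0.342, 1.524, -0, 1.275, -0.146], TCP at [0.167, -0.498, 0.227] pointing down, gripper open.
Joint ranges: [-2.53, 2.53], [-0.77, 2.02], [0.04, 2.7], [-1, 4.14], [0.28, 2.66], [-3.11, 3.11]. Speed limits (rad/s): [2.57, 2.57, 3.14, 3.14, 3.14, 3.14].

### API

Orientations are given as [roll, pitch, yaw] about the fixed x, y, z axes, in that order (R = Rz(yaw) Ry(pitch) Rx(roll)).
In Python, from cell import robot, imaging gives the robot as it stands. The module is installed in compiled form; this text tells all that it offers.
- The arm moves only by the tool send_rows, never from a script. Its argument "plan" is a list of rows, each a list of 3 entries, a list of its own where there are three numbers: the shift along the world's x, y, z in m, then the turn, a rotation vector about the world's x, y, z in rad, then the closure in counts, from 0 (fully open) to 255 (shut). A call has 1 to 20 rows; each row shifts and turns the commanded pose from where the row before left it; what a row does not reach is not made up. A row lasts 1/10 s, in which the tool goes at most 50 mm and 8.59 degrees, less where a joint would pass 70% of its speed; a pose out of reach is approached as far as the arm can. A call is refused whole if a number of a shift passes 0.05 or a number of a turn 0.15, either way. A call with a gripper value outside its range is refused whole. The fingers move at their own pace and stop on an object; "newtons" is the grip in N (left out, the last holds). Time passes only in rows, so rows that do not move let the fingers close. It gives the time, the measured TCP pose, the force and the opening at its end, in the units of the state.
- robot.observe(): the state, without advancing time (a new reading comes with each control period).
- imaging.read_camera(name): name is "side" or "top" or "wrist"; returns a dict with "pixels" (400x640x3 uint8, red, green, blue), "fx", "fy", "cx", "cy" (pixels), "world_from_camera" (4x4, takes a point from camera to world coordinates). Camera axes: x right, y down, z forward; pixel columns grow to the right and rows downward; lengths in m; the calibration is good to about 2 mm. A picture is of the moment at which its call begins. There is no depth.
- robot.hand_in(): hands the job in, once; it reports no verdict.
The state is a dict: "time": time; "qpos": joint angles; "qvel": joint speeds; "joint_efforts": joint torques, N m; "tool_pos": TCP position; "tool_rot": TCP orientation; "contact_force": force on the tool from outside, world axes, zero at the start; "torque": the same for the moment, N m; "opening": finger opening in m.
Only numpy, scipy, OpenCV 4.12 (cv2) and the standard library are available. Lean on these libraries where they do the work, as an engineer would, in place of code of your own. Each camera call takes 0.05 s, during which the arm holds its last target.

### The job

Set up the thread winder for the next batch. First zero its turn counter: swing the sprung reset lever to its stop and let it spring back. Then, with the collar still down, pinch and turn the spindle until the flat you feel faces the collar's set screw, let go of it, lift the collar straight up with its screw still facing the front until the screw sits squarely over the flat, and finish holding it there without letting go, for a colleague to tighten the screw.

Things in the scene. Friction and masses are not known exactly. Their poses are not given: they have to be found in the camera images.
- winder: Fixed thread winder: white spindle housing 150 x 150 mm, top 70 mm above the table; grey turn counter 130 x 130 mm, same height, on its +y side. Origin on the table under the spindle's axis; front faces -x. A thin post on the housing (x 60, y -62 mm) reaches 109 mm. A fixed shoulder 36 mm across round the spindle's foot rises to 95 mm, from a flange 60 mm across, 6 mm high.
- reset_lever (a joint): Sprung reset lever on the counter, rad: 0 at rest, 0.9 at its stop. Its pivot is vertical, at x 20, y 135 mm of the winder; the arm, 55 mm long, points along the winder's -x at 0 and swings clockwise seen from above, towards +y. At the stop it takes about 2.6 N at the pin; let go, it springs back to 0.
- lever_pin (a point): Top centre of the black upright pin at the lever's end: 12 mm across, its top 112 mm above the table, free to push on over its upper 30 mm.
- spindle (a joint): Angle of the vertical steel spindle, rad, counter-clockwise seen from above: at 0 its flat faces the winder's -x. It turns with light friction (0.06 N m) and stays where it is left.
- spindle_top (a point): Centre of the spindle's top end, 154 mm above the table, on its axis. The spindle is 26 mm across and stands 59 mm above the shoulder. Its upper 30 mm are milled to a D: one flat 7 mm from the axis, so that it is 20 mm thick across the flat. Below that it is round.
- spindle_flat (a point): Middle of the flat, 15 mm below the spindle's top and 7 mm from its axis. The flat faces this point's own -x.
- collar: Loose aluminium ring on the spindle: 50 mm outside, 29 mm bore, 18 mm high, about 0.12 kg. Origin at the centre of its underside; starts resting on the shoulder, 95 mm above the table, its top 41 mm below the spindle's top. Its set screw faces its own -x, at the start the winder's front within 0.2 rad. Lifted 35 mm, its screw lies over the middle of the flat; 24 to 44 mm is over the flat too.
- set_screw (a point): Outer end of the collar's dark set-screw boss: 12 mm thick, sticking out 11 mm from the ring, 36 mm from the collar's axis, 9 mm above its underside.
- spool: Bystander: wooden thread spool, 44 mm across, 72 mm high; origin at the centre of its underside. Leave alone.
- mug: Bystander: white mug, 80 mm across, 90 mm high; origin at the centre of its underside. Leave alone.
- jar: Bystander: clear jar with a white cap, 60 mm across, 75 mm high; origin at the centre of its underside. Leave alone.

How it is judged:
On the way, in this order (a step that is already met when the one before it is completed fails the run):
1. the reset lever is swung to its stop (0.8 rad or more of 0.9) (value of joint reset_lever above 0.8 rad), for 0.05 s.
2. the lever is let go and has sprung back (value of joint reset_lever below 0.1 rad), for 0.1 s.
3. the spindle is turned until its flat faces the set screw within 0.2 rad, the collar still down on the shoulder (angle between the x axis of spindle_flat and the x axis of collar, either way round below 0.2 rad and x of spindle_flat in the frame of collar below 0 m and z of collar in the frame of winder below 0.103 m), for 0.2 s.
At the end, for the whole second after the job is handed in: Fingers hold the collar (over 2 N), at rest, level within 0.12 rad, within 5 mm of the spindle axis, 23 to 45 mm above the shoulder so its screw lies over the flat; flat and screw agree within 0.2 rad; the screw faces the winder's front within 0.5 rad; the lever is back at rest (z of collar in the frame of winder between 0.118 and 0.14 m and horizontal distance between collar and winder below 0.005 m and angle between collar's own z axis and vertical below 0.12 rad and angle between the x axis of spindle_flat and the x axis of collar, either way round below 0.2 rad and x of spindle_flat in the frame of collar below 0 m and angle between the x axis of collar and the x axis of winder, either way round below 0.5 rad and x of set_screw in the frame of winder below 0 m and contact force between the fingers and collar above 2 N and linear speed of collar below 0.02 m/s and value of joint reset_lever below 0.1 rad); the arm keeps its last pose, push and grip.
It fails at once if a bystander is moved by more than 30 mm (distance of any of spool, mug, jar from where it was at the start of the episode above 0.03 m).
It also fails if it takes over 54 s, if anything falls off the work surface, if the arm or the gripper's body presses on something with over 40 N, if the wrist force passes 120 N, or if a joint passes its speed limit or range.

## Working session

There is one attempt and no reset: what is moved stays moved. The work goes in short steps, Python scripts to look and compute and a tool call to move; the robot and the scene stay as the last step left them, time stands still between calls to the robot, and variables do not carry over. Pictures are saved under pics/ and viewed, and the job is handed in when it is done.

Besides the shell and the picture viewer there is one more tool, called after "Request:" by a JSON object that holds its "op" and its "data", one argument or row to a line. send_rows: Moves the arm, as the interface text tells. Its arguments: {"type":"object","properties":{"plan":{"type":"array"},"newtons":{"type":"number"}},"required":["plan"]}

```bash
mkdir -p pics
cat > h.py <<'E'
import numpy as np, cv2
from cell import robot, imaging
def snap(n,fn):
    d=imaging.read_camera(n); cv2.imwrite(f'pics/{fn}.png',cv2.cvtColor(d['pixels'],cv2.COLOR_RGB2BGR))
    np.savez(f'pics/{fn}.npz',**{k:np.array(d[k]) for k in d}); return d
def load(fn): return np.load(f'pics/{fn}.npz')
def onz(d,u,v,z):
    T=d['world_from_camera']; r=T[:3,:3]@np.array([(u-d['cx'])/d['fx'],(v-d['cy'])/d['fy'],1]); o=T[:3,3]
    return o+r*(z-o[2])/r[2]
def proj(d,p):
    T=d['world_from_camera']; c=T[:3,:3].T@(np.array(p)-T[:3,3]); return np.array([d['fx']*c[0]/c[2]+d['cx'],d['fy']*c[1]/c[2]+d['cy']])
def crop(fn,u0,v0,u1,v1,k,out):
    a=cv2.imread(f'pics/{fn}.png')[v0:v1,u0:u1]; cv2.imwrite(f'pics/{out}.png',cv2.resize(a,None,fx=k,fy=k,interpolation=cv2.INTER_CUBIC))
E
python3 - <<'E'
from h import *
for n in ['top','side','wrist']:
    d=snap(n,n+'0'); print(n,d['fx'],d['world_from_camera'].round(3).tolist())
print(robot.observe())
E
```

```text
top 446.1533054875922 [[-0.027, -0.995, 0.099, 0.495], [-1.0, 0.029, 0.01, -0.039], [-0.013, -0.099, -0.995, 1.02], [0.0, 0.0, 0.0, 1.0]]
side 406.76364538883126 [[-0.959, -0.222, 0.178, 0.433], [-0.284, 0.701, -0.654, 0.455], [0.02, -0.678, -0.735, 0.685], [0.0, 0.0, 0.0, 1.0]]
wrist 328.67591299076037 [[0.317, -0.912, -0.26, 0.237], [-0.948, -0.305, -0.085, -0.475], [-0.002, 0.274, -0.962, 0.383], [0.0, 0.0, 0.0, 1.0]]
{'time': 0.15, 'qpos': array([-1.39396206e+00,  3.42573450e-01,  1.52478736e+00,  1.86566605e-05,
        1.27539376e+00, -1.46022637e-01]), 'qvel': array([ 0.0022023 , -0.00270094, -0.00459779, -0.00134941,  0.00071151,
       -0.00166304]), 'joint_efforts': array([ 7.40252090e-04, -4.31471372e+01, -2.44352371e+01,  7.17708142e-02,
        5.37521916e-02, -8.74381885e-05]), 'tool_pos': array([ 0.16653278, -0.49757305,  0.22620259]), 'tool_rot': array([-3.14044570e+00, -1.86716290e-04,  3.22851351e-01]), 'contact_force': array([ 0.27541395, -0.00259399, -0.63121375]), 'torque': array([-0.0026632 , -0.03139925, -0.00579447]), 'opening': 0.09155949946135396}
```

View pics/top0.png

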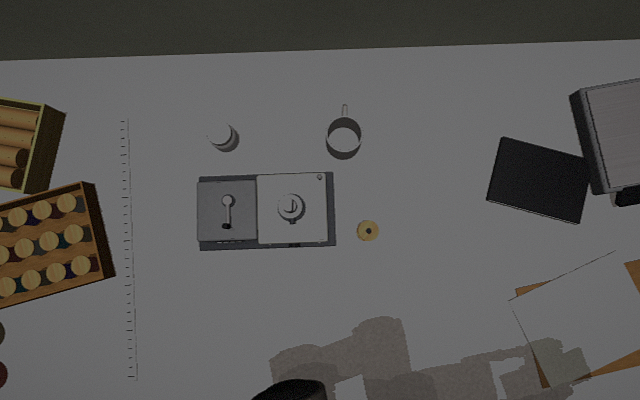

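View pics/side0.png

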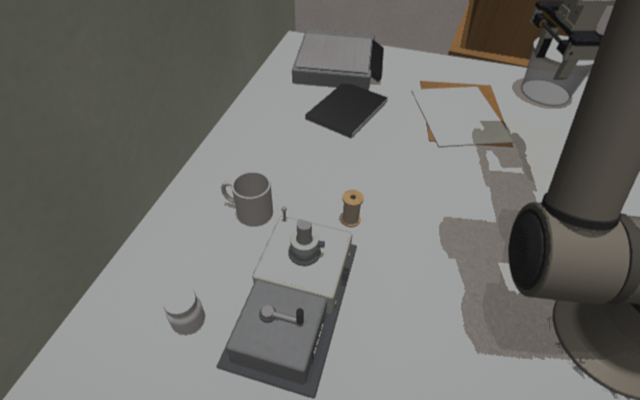

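View pics/wrist0.png

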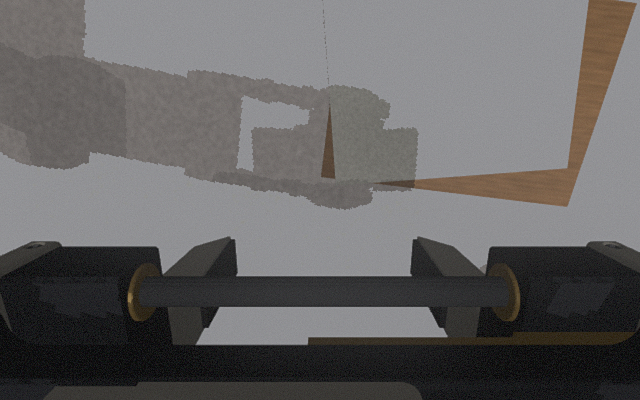

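Run:
```python
from h import *
crop('top0',190,160,350,260,5,'c1'); crop('side0',210,180,370,300,5,'c2')
```

```text
(no output)
```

View pics/c1.png

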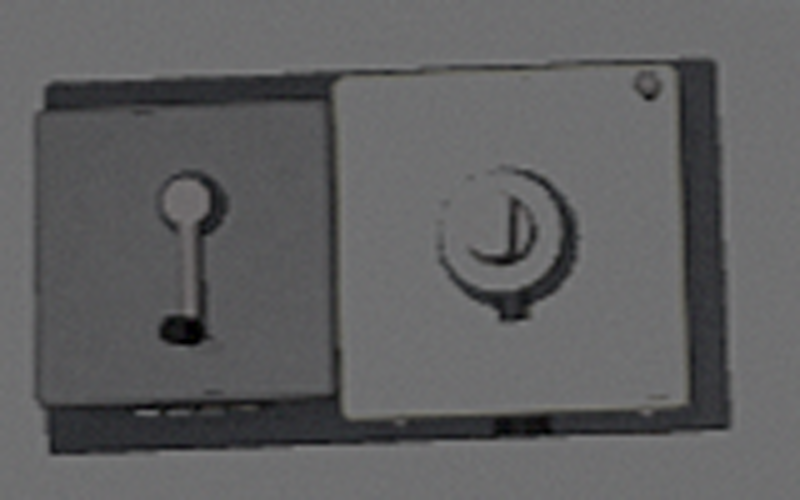

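View pics/c2.png

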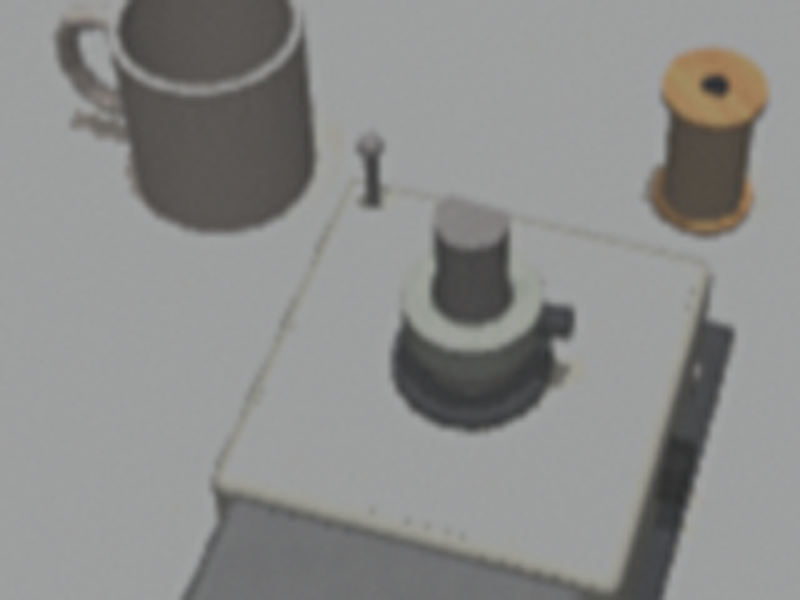

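```bash
cat > fit.py <<'E'
from h import *
from scipy.optimize import least_squares
T=lambda u,v:(190+u/5,160+v/5)
S=lambda u,v:(210+u/5,180+v/5)
t=load('top0'); s=load('side0')
obs=[(t,T(333,78),(.075,.075,.07)),(t,T(680,66),(.075,-.075,.07)),(t,T(688,405),(-.075,-.075,.07)),(t,T(342,418),(-.075,.075,.07)),
(t,T(649,82),(.06,-.062,.109)),
(s,S(352,184),(.075,-.075,.07)),(s,S(709,264),(-.075,-.075,.07)),(s,S(615,592),(-.075,.075,.07)),(s,S(217,486),(.075,.075,.07)),(s,S(370,140),(.06,-.062,.109))]
def W(p,q):
    c,s_=np.cos(p[2]),np.sin(p[2]); return np.array([p[0]+c*q[0]-s_*q[1],p[1]+s_*q[0]+c*q[1],q[2]])
def f(p): return np.concatenate([proj(d,W(p,q))-uv for d,uv,q in obs])
r=least_squares(f,[.5,0,0],loss='soft_l1'); p=r.x
print(p, f(p).round(1).reshape(-1,2).tolist())
print('pivot',W(p,(.02,.135,.09)),'pin',W(p,(-.035,.135,.112)))
for q in [(0,0,.154),(-.035,.135,.112),(-.036,0,.104)]:
  print(q,proj(t,W(p,q)),proj(s,W(p,q)))
print('top-crop meas: screw',onz(t,*T(512,315),.104),'pin',onz(t,*T(182,328),.112))
for n,uv,z in [('spool',(367,230),.072),('mug',(344,138),.09),('jar',(219,133),.075)]: print(n,onz(t,*uv,z))
E
python3 fit.py
```

```text
[0.5670348  0.03889854 0.00818723] [[-1.6, -1.1], [-1.4, -1.3], [-0.4, 1.0], [-1.9, 0.9], [-1.4, 0.0], [-0.1, -3.3], [2.0, -2.0], [1.4, -0.7], [-2.0, -1.6], [0.5, -1.2]]
pivot [0.58592887 0.17405776 0.09      ] pin [0.53093071 0.17360747 0.112     ]
(0, 0, 0.154) [287.19441386 204.77332494] [304.98672772 222.99799623]
(-0.035, 0.135, 0.112) [223.39413436 225.97909464] [300.77212373 310.88015534]
(-0.036, 0, 0.104) [289.90216782 224.22007534] [324.58523488 245.68188554]
top-crop meas: screw [0.53339349 0.03342235 0.104     ] pin [0.53153066 0.16746234 0.112     ]
spool [ 0.51552949 -0.12172838  0.072     ]
mug [ 0.71099    -0.07873356  0.09      ]
jar [0.73377419 0.19069486 0.075     ]
```

Request:
{"op": "send_rows", "data": {
  "plan": [
    [[0.02,0.039,0.002],[0,0,0.078],255],
    [[0.02,0.039,0.002],[0,0,0.078],255],
    [[0.02,0.039,0.002],[0,0,0.078],255],
    [[0.02,0.039,0.002],[0,0,0.078],255],
    [[0.02,0.039,0.002],[0,0,0.078],255],
    [[0.02,0.039,0.002],[0,0,0.078],255],
    [[0.02,0.039,0.002],[0,0,0.078],255],
    [[0.02,0.039,0.002],[0,0,0.078],255],
    [[0.025,0.039,0.002],[0,0,0.078],255],
    [[0.025,0.039,0.002],[0,0,0.078],255],
    [[0.025,0.039,0],[0,0,0.078],255],
    [[0.025,0.039,0],[0,0,0.078],255],
    [[0.025,0.039,0],[0,0,0.078],255],
    [[0.025,0.039,0],[0,0,0.078],255],
    [[0.025,0.039,0],[0,0,0.078],255],
    [[0.025,0.039,0],[0,0,0.078],255],
    [[0,0,0],[0,0,0],255],
    [[0,0,0],[0,0,0],255]
  ]
}}

```text
time: 1.95
tool_pos: [0.5263, 0.1268, 0.2458]
tool_rot: [-3.14, 0.001, 1.572]
contact_force: [-0.5, 0.0, -0.1]
opening: 0.0008
```

Run:
```python
from h import *
for n in ['wrist','top']: snap(n,n+'1')
print(robot.observe())
crop('wrist1',0,0,640,400,1.25,'w1')
```

```text
{'time': 2.05, 'qpos': array([ 9.25310309e-02,  3.57017544e-01,  1.44594454e+00, -3.97046510e-04,
        1.33953863e+00,  9.35342646e-02]), 'qvel': array([-0.01443938, -0.01381244,  0.00485358,  0.00017338, -0.00025061,
        0.00154099]), 'joint_efforts': array([ 7.15752561e-01, -4.39580190e+01, -2.52395064e+01,  1.26517690e-01,
        1.19454536e-02, -1.30879557e-04]), 'tool_pos': array([0.52599708, 0.12541522, 0.24650689]), 'tool_rot': array([-3.14072463e+00,  4.69518065e-04,  1.56988448e+00]), 'contact_force': array([ 0.08243872, -0.89838023, -0.4390222 ]), 'torque': array([ 0.01541712, -0.12239469, -0.05703796]), 'opening': 0.00043656249412057994}
```

View pics/w1.png

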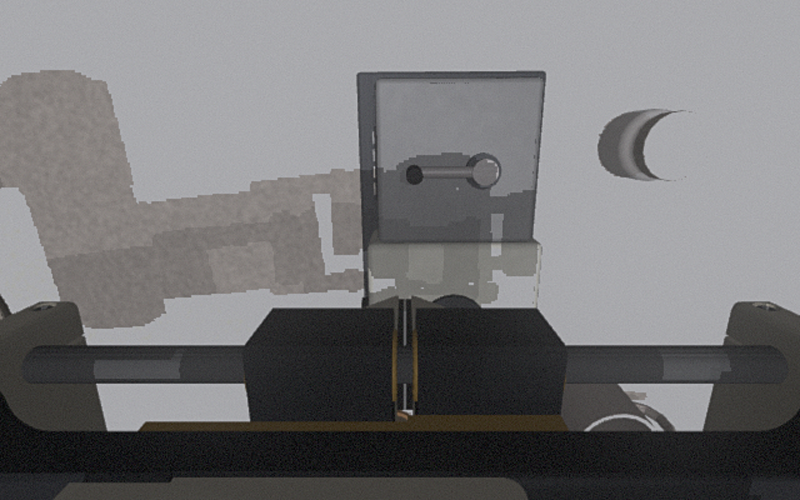

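Run:
```python
from h import *
w=load('wrist1')
print('pin',onz(w,414/1.25,170/1.25,.112),'knob',onz(w,486/1.25,171/1.25,.1))
for u,v in [(377,80),(545,80),(533,243),(370,243),(541,242)]: print(onz(w,u/1.25,v/1.25,.07))
print(w['world_from_camera'].round(3))
```

```text
pin [0.53276763 0.17753347 0.112     ] knob [0.58530286 0.17593686 0.1       ]
[0.50537004 0.24075469 0.07      ]
[0.63177924 0.24091097 0.07      ]
[0.63383662 0.11423851 0.07      ]
[0.49735047 0.11405145 0.07      ]
[0.64045405 0.11511181 0.07      ]
[[ 1.     0.001  0.     0.526]
 [ 0.001 -0.961 -0.275  0.201]
 [-0.     0.275 -0.961  0.403]
 [ 0.     0.     0.     1.   ]]
```

Request:
{"op": "send_rows", "data": {
  "plan": [
    [[0.004,0,-0.039],[0,0,0],255],
    [[0.004,0,-0.039],[0,0,0],255],
    [[0.004,0,-0.039],[0,0,0],255],
    [[0.004,0,-0.037],[0,0,0],255],
    [[0,0,0],[0,0,0],255],
    [[0,0.02,0],[0,0,0],255],
    [[0,0.015,0],[0,0,0],255],
    [[0,0.015,0],[0,0,0],255],
    [[0,0.01,0],[0,0,0],255],
    [[0,0.008,0],[0,0,0],255],
    [[0,0,0],[0,0,0],255]
  ]
}}

```text
time: 3.15
tool_pos: [0.5452, 0.1938, 0.094]
tool_rot: [3.135, 0.002, 1.572]
contact_force: [6.0, -7.5, 1.9]
opening: 0.0006
```

Run:
```python
from h import *
snap('top','top2');snap('side','side2')
crop('side2',180,240,360,375,4,'c3')
o=robot.observe();print(o['tool_pos'],o['contact_force'])
```

```text
[0.54494999 0.19331632 0.09406744] [ 5.78177063 -6.26910993  0.63292185]
```

View pics/c3.png

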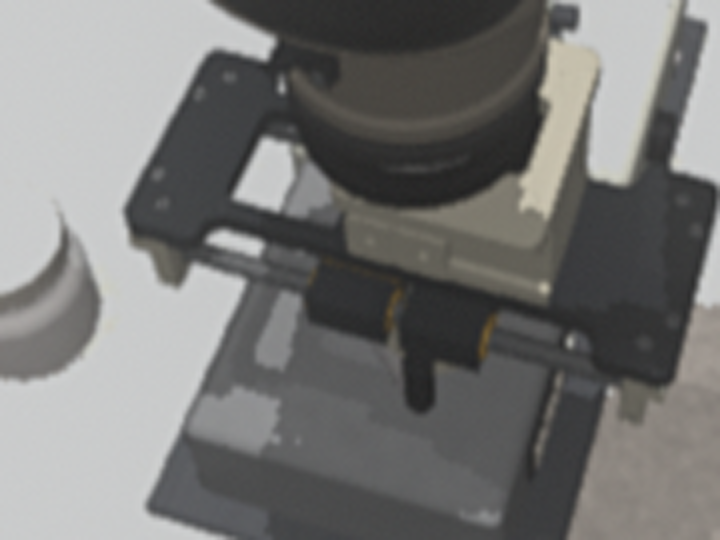

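Request:
{"op": "send_rows", "data": {
  "plan": [
    [[0.005,0.003,0],[0,0,0],255],
    [[0.004,0.004,0],[0,0,0],255],
    [[0,0,0],[0,0,0],255]
  ]
}}

```text
time: 3.55
tool_pos: [0.5524, 0.2009, 0.0935]
tool_rot: [3.14, 0.001, 1.571]
contact_force: [2.2, -5.6, 4.0]
opening: 0.0003
```

Run:
```python
from h import *
snap('top','top3');snap('side','side3')
crop('side3',180,240,360,375,4,'c4')
crop('top3',160,140,340,275,4,'c5')
s=load('side3')
o=robot.observe();print(o['tool_pos'],o['contact_force'])
for a in [.6,.7,.8,.9]:
  q=(.586-.055*np.cos(a),.174+.055*np.sin(a)); print(a,[(proj(s,(*q,z))-[180,240])*4 for z in(.112,.085)])
```

```text
[0.55237729 0.20081096 0.09360652] [ 1.65186793 -6.43266496  4.68512524]
0.6 [array([431.91797282, 350.98059916]), array([434.26124367, 382.51004967])]
0.7 [array([419.47818081, 359.21009216]), array([422.2274668 , 390.59182525])]
0.8 [array([406.19636735, 366.30570471]), array([409.38007083, 397.55951426])]
0.9 [array([392.21864429, 372.17382497]), array([395.85998014, 403.32190321])]
```

View pics/c4.png

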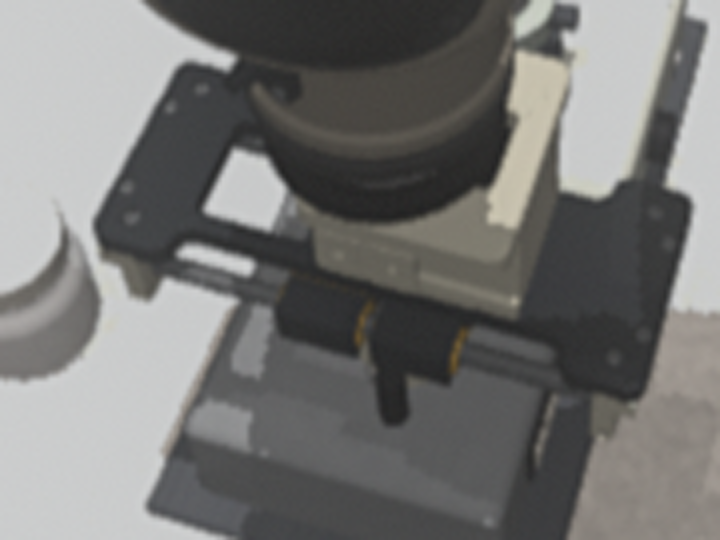

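View pics/c5.png

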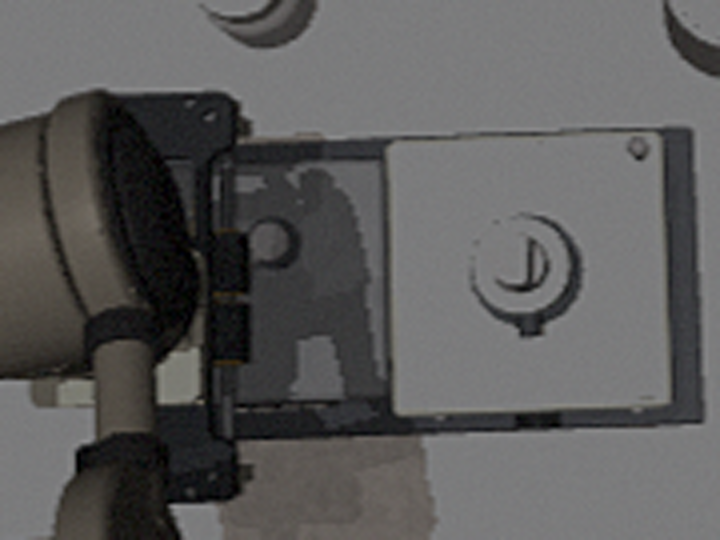

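Request:
{"op": "send_rows", "data": {
  "plan": [
    [[0.002,0.003,0],[0,0,0],255],
    [[0,0,0],[0,0,0],255]
  ]
}}

```text
time: 3.85
tool_pos: [0.5533, 0.2018, 0.0934]
tool_rot: [-3.14, 0.005, 1.571]
contact_force: [-1.8, -14.4, 7.1]
opening: 0.0007
```

Request:
{"op": "send_rows", "data": {
  "plan": [
    [[-0.005,-0.02,0],[0,0,0],255],
    [[-0.01,-0.03,0],[0,0,0],255],
    [[0,-0.03,0],[0,0,0],255],
    [[0,0,0.045],[0,0,0.143],255],
    [[0,0,0.045],[0,0,0.143],150],
    [[0,0,0.045],[0,0,0.143],0],
    [[0.005,-0.012,0.02],[0,0,0.143],0],
    [[0.005,-0.012,0],[0,0,0.143],0],
    [[0.005,-0.012,0],[0,0,0.143],0],
    [[0.005,-0.012,0],[0,0,0.143],0],
    [[0.005,-0.012,0],[0,0,0.143],0],
    [[0.003,-0.012,0],[0,0,0.143],0],
    [[0,-0.012,0],[0,0,0.143],0],
    [[0,0,0],[0,0,0.141],0],
    [[0,0,0],[0,0,0],0],
    [[0,0,0],[0,0,0],0]
  ]
}}

```text
time: 5.45
tool_pos: [0.5664, 0.0408, 0.2477]
tool_rot: [3.141, -0.0, 3.139]
contact_force: [-1.0, 0.2, 1.2]
opening: 0.0901
```

Run:
```python
from h import *
snap('wrist','w4');snap('side','side4')
crop('w4',0,0,640,400,1.25,'w4b');crop('side4',180,180,370,390,2.8,'c6')
print(robot.observe()['tool_pos'])
```

```text
[0.56646553 0.04072766 0.24772869]
```

View pics/w4b.png

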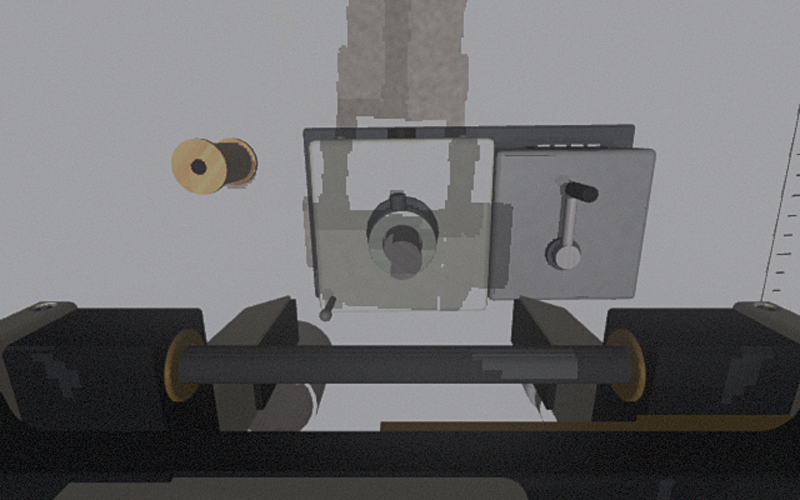

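View pics/c6.png

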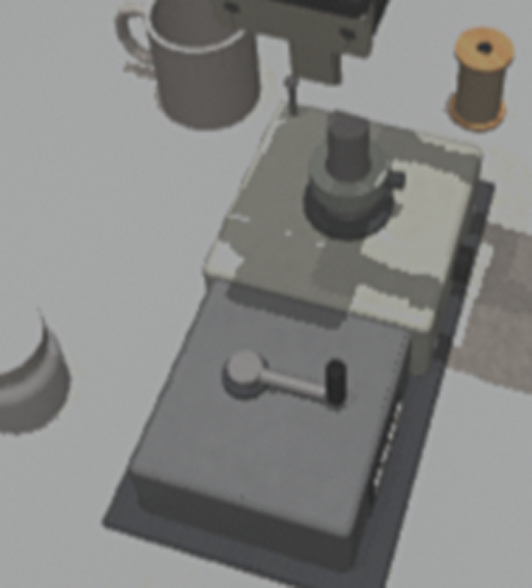

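Run:
```python
from h import *
a=cv2.imread('pics/w4.png')[145:230,280:370]; a=cv2.convertScaleAbs(a,alpha=1.8)
cv2.imwrite('pics/c7.png',cv2.resize(a,None,fx=7,fy=7,interpolation=cv2.INTER_CUBIC))
```

```text
(no output)
```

View pics/c7.png

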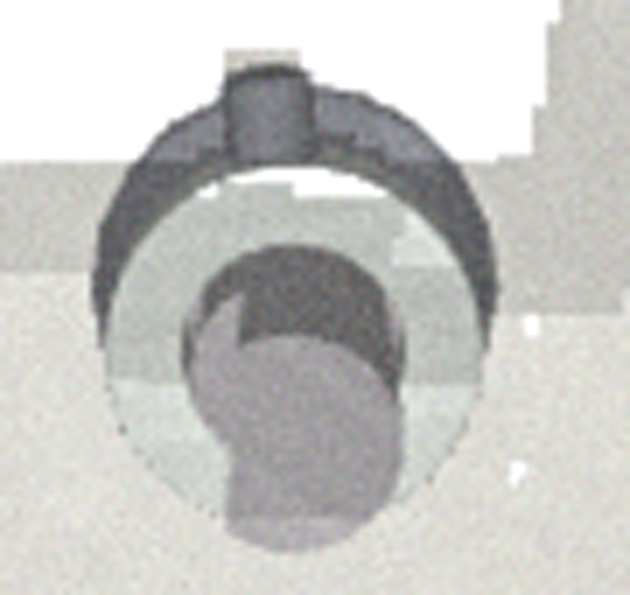

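Run:
```python
from h import *
w=load('w4'); P=lambda u,v,z:onz(w,280+u/7,145+v/7,z).round(4)
print('collar top edges',P(106,345,.113),P(486,345,.113),P(296,172,.113))
print('screw tip top',P(268,70,.110),'edges near tip',P(226,85,.107),P(312,85,.107))
print('screw base edges',P(229,155,.108),P(315,155,.108))
print('top circ right',P(403,440,.154),'bot',P(290,551,.154),'top',P(290,336,.154))
print('flat',P(228,520,.154),P(229,450,.154),'bottom end',P(240,298,.124))
print('pin',onz(w,577/1.25,185/1.25,.112))
print(w['world_from_camera'].round(4))
```

```text
collar top edges [0.5679 0.0146 0.113 ] [0.568  0.0644 0.113 ] [0.545  0.0396 0.113 ]
screw tip top [0.5323 0.036  0.11  ] edges near tip [0.5347 0.0305 0.107 ] [0.5347 0.0417 0.107 ]
screw base edges [0.5436 0.0308 0.108 ] [0.5437 0.0421 0.108 ]
top circ right [0.5685 0.0518 0.154 ] bot [0.5819 0.0388 0.154 ] top [0.5562 0.0389 0.154 ]
flat [0.5781 0.0317 0.154 ] [0.5696 0.0319 0.154 ] bottom end [0.559  0.0325 0.124 ]
pin [0.52630922 0.16309088 0.112     ]
[[ 3.400e-03  9.610e-01  2.765e-01  4.918e-01]
 [ 1.000e+00 -3.700e-03  5.000e-04  4.040e-02]
 [ 1.500e-03  2.765e-01 -9.610e-01  4.050e-01]
 [ 0.000e+00  0.000e+00  0.000e+00  1.000e+00]]
```

Request:
{"op": "send_rows", "data": {
  "plan": [
    [[0.002,0.001,-0.03],[0,0,-0.02],0],
    [[0,0,-0.03],[0,0,-0.02],0],
    [[0,0,-0.03],[0,0,0],0],
    [[0,0,-0.029],[0,0,0],0],
    [[0,0,0],[0,0,0],0],
    [[0,0,0],[0,0,0],150],
    [[0,0,0],[0,0,0],150],
    [[0,0,0],[0,0,0],255],
    [[0,0,0],[0,0,0],255],
    [[0,0,0],[0,0,0],255],
    [[0,0,0],[0,0,0],255],
    [[0,0,0],[0,0,0],255]
  ],
  "newtons": 20
}}

```text
time: 6.75
tool_pos: [0.5686, 0.0411, 0.1289]
tool_rot: [3.141, 0.0, 3.102]
contact_force: [-0.6, -0.6, -0.1]
opening: 0.0405
```

Run:
```python
from h import *
snap('side','s5');snap('wrist','w5'); crop('side','s5' and 0,0,0,0,0) if 0 else None
crop('s5',210,150,370,290,5,'c8')
o=robot.observe();print(o['tool_pos'],o['tool_rot'],o['contact_force'],o['torque'],o['opening'])
```

```text
[0.56853238 0.04109751 0.12874083] [ 3.14150236e+00 -5.88601836e-05  3.10173748e+00] [-1.55446416 -0.3258332   0.76799214] [ 0.12649543 -0.15813471 -0.00961711] 0.03234923032181143
```

View pics/c8.png

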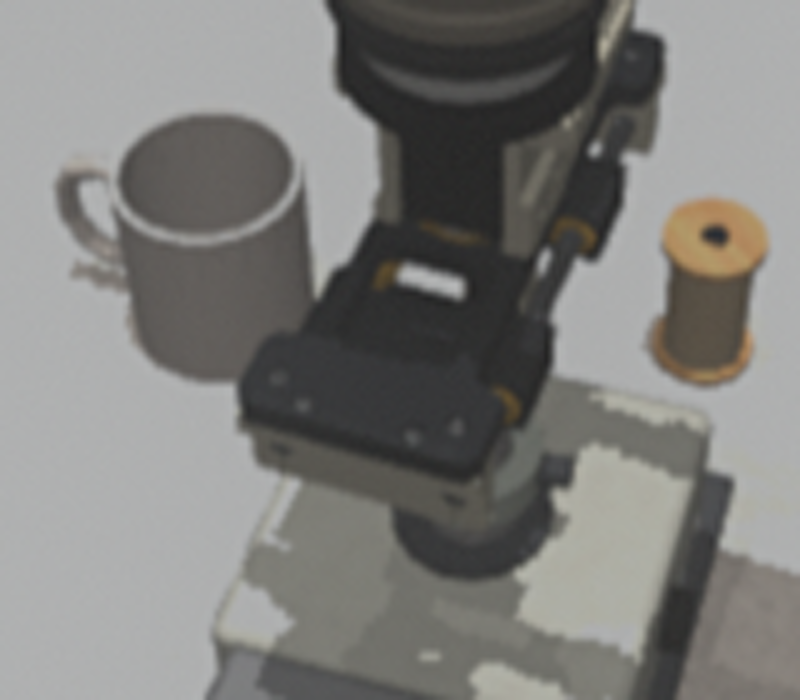

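View pics/w5.png

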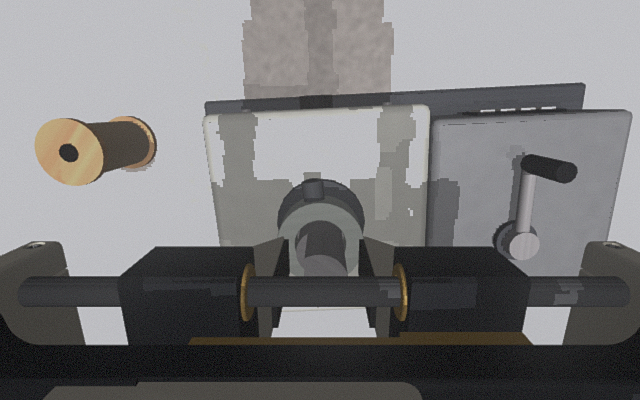

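Still closing; the view is as expected, with the flat facing the left finger. I'll let the fingers close.

Request:
{"op": "send_rows", "data": {
  "plan": [
    [[0,0,0],[0,0,0],255],
    [[0,0,0],[0,0,0],255],
    [[0,0,0],[0,0,0],255],
    [[0,0,0],[0,0,0],255],
    [[0,0,0],[0,0,0],255],
    [[0,0,0],[0,0,0],255]
  ]
}}

```text
time: 7.45
tool_pos: [0.5686, 0.0418, 0.1287]
tool_rot: [3.14, 0.0, 3.102]
contact_force: [0.7, 5.3, 0.7]
opening: 0.0199
```

Run:
```python
from h import *
o=robot.observe();print(o['tool_pos'],o['tool_rot'],o['contact_force'],o['torque'],o['opening'])
```

```text
[0.5685786  0.04184417 0.1287012 ] [3.14043990e+00 3.16628548e-05 3.10193627e+00] [0.72848857 5.30695075 0.68657076] [ 0.99161075 -0.17350788 -0.05514637] 0.01985127589783475
```

Request:
{"op": "send_rows", "data": {
  "plan": [
    [[0.0004,0.0003,0],[0,0,-0.145],255],
    [[0.0004,0,0],[0,0,-0.145],255],
    [[0.0004,-0.0001,0],[0,0,-0.145],255],
    [[0.0004,-0.0002,0],[0,0,-0.145],255],
    [[0.0004,-0.0002,0],[0,0,-0.145],255],
    [[0.0003,-0.0003,0],[0,0,-0.145],255],
    [[0.0003,-0.0003,0],[0,0,-0.145],255],
    [[0.0002,-0.0004,0],[0,0,-0.145],255],
    [[0.0001,-0.0004,0],[0,0,-0.145],255],
    [[0.0001,-0.0004,0],[0,0,-0.145],255],
    [[0,0,0],[0,0,0],255],
    [[0,0,0],[0,0,0],255]
  ]
}}

```text
time: 8.65
tool_pos: [0.5717, 0.0397, 0.1287]
tool_rot: [3.141, -0.001, 1.652]
contact_force: [0.3, 4.8, -0.5]
opening: 0.0199
```

Run:
```python
from h import *
o=robot.observe();print(o['tool_pos'],o['tool_rot'],o['contact_force'],o['torque'],o['opening'])
snap('wrist','w6');snap('side','s6');crop('s6',210,150,370,290,5,'c9')
```

```text
[0.57173741 0.03968586 0.1287229 ] [ 3.14100871e+00 -8.53691558e-04  1.65173886e+00] [ 0.33806836  4.7914612  -0.4980862 ] [ 0.76168271 -0.32962691 -0.07608339] 0.019901652918099148
```

View pics/w6.png

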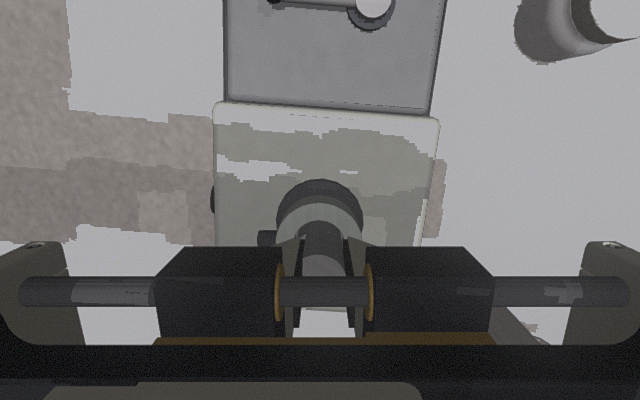

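View pics/c9.png

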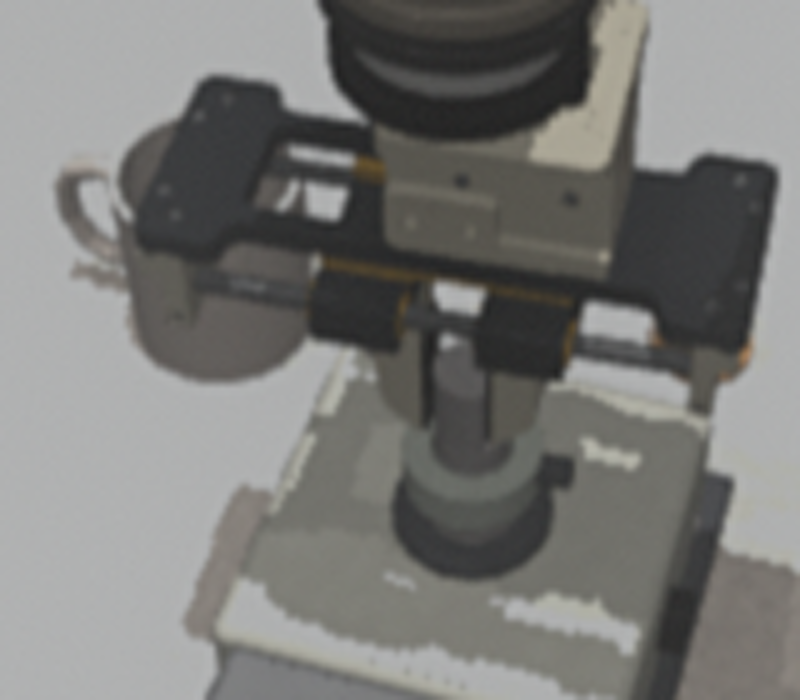

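Request:
{"op": "send_rows", "data": {
  "plan": [
    [[0,0,0],[0,0,0],150],
    [[0,0,0],[0,0,0],0],
    [[0,0,0],[0,0,0],0],
    [[0,0,0],[0,0,0],0],
    [[0,0,0],[0,0,0],0],
    [[0,0,0],[0,0,0],0],
    [[0,0,0.03],[0,0,0],0],
    [[0,0,0.03],[0,0,0.15],0],
    [[0,0,0.03],[0,0,0.15],0],
    [[0,0,0.03],[0,0,0.15],0],
    [[0,0,0],[0,0,0.15],0],
    [[0,0,0],[0,0,0.15],0],
    [[0,0,0],[0,0,0.15],0],
    [[0,0,0],[0,0,0.15],0],
    [[0,0,0],[0,0,0.15],0],
    [[-0.002,0,0],[0,0,0.15],0],
    [[-0.001,0,0],[0,0,0.14],0],
    [[0,0,0],[0,0,0],0],
    [[0,0,0],[0,0,0],0]
  ]
}}

```text
time: 10.65
tool_pos: [0.5686, 0.0391, 0.2488]
tool_rot: [3.142, 0.0, 3.138]
contact_force: [0.4, 0.2, -0.1]
opening: 0.0919
```

Run:
```python
from h import *
o=robot.observe();print(o['tool_pos'],o['tool_rot'],o['opening'])
snap('wrist','w7')
a=cv2.imread('pics/w7.png')[145:230,280:370]; a=cv2.convertScaleAbs(a,alpha=1.8)
cv2.imwrite('pics/c10.png',cv2.resize(a,None,fx=7,fy=7,interpolation=cv2.INTER_CUBIC))
```

```text
[0.56856612 0.0390908  0.24875287] [3.14152347e+00 2.23525902e-05 3.13799321e+00] 0.0918624594301887
```

View pics/c10.png

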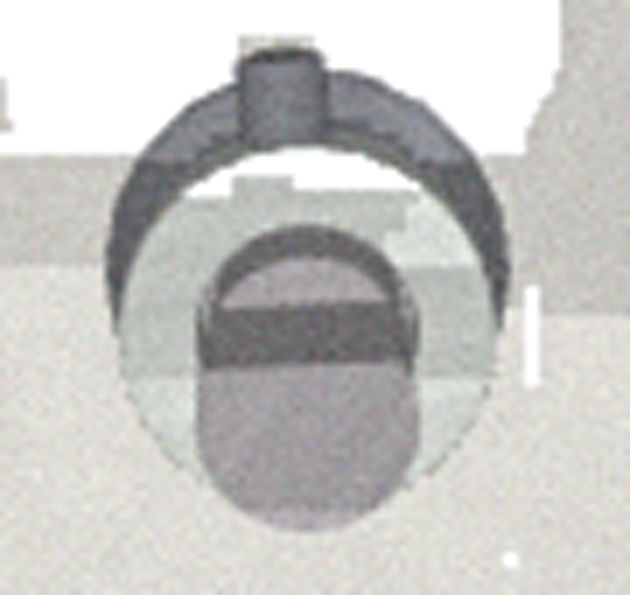

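Run:
```python
from h import *
w=load('w7'); P=lambda u,v,z:onz(w,280+u/7,145+v/7,z)
c=(P(118,325,.113)+P(496,325,.113))/2; tip=P(281,58,.109); a,b=P(237,70,.106),P(325,70,.106)
a2,b2=P(241,137,.106),P(327,137,.106)
print(c,tip,(a+b)/2,(a2+b2)/2)
m=(a+b)/2; print('screw',np.arctan2(-(m-c)[1]*1,-(m-c)[0]), 'boss axis',np.arctan2(((a2+b2)/2-m)[1],((a2+b2)/2-m)[0]))
for q,r,z in [((200,372),(414,361),.154),((222,312),(395,303),.124)]:
  d=P(*r,z)-P(*q,z); print('flat',np.arctan2(-d[0],d[1]), -d[0],d[1])
print('bore/top',(P(197,420,.154)+P(417,420,.154))/2)
```

```text
[0.56771611 0.03908268 0.113     ] [0.53326738 0.03586441 0.109     ] [0.53522444 0.03582462 0.106     ] [0.54401745 0.03615942 0.106     ]
screw 0.09993964944448455 boss axis 0.03805712280932622
flat 0.04904134151575335 0.0011922414503844347 0.024291454085804624
flat 0.04931252531955659 0.0010765870917480713 0.021814220396077187
bore/top [0.56857732 0.03899791 0.154     ]
```

Request:
{"op": "send_rows", "data": {
  "plan": [
    [[0,0,-0.04],[0,0,0.05],0],
    [[0,0,-0.04],[0,0,0],0],
    [[0,0,-0.04],[0,0,0],0],
    [[0,0,-0.02],[0,0,0],0],
    [[0,0,-0.008],[0,0,0],0],
    [[0,0,-0.006],[0,0,0],0],
    [[0,0,0],[0,0,0],0],
    [[0,0,0],[0,0,0],0]
  ]
}}

```text
time: 11.5
tool_pos: [0.5694, 0.039, 0.096]
tool_rot: [-3.141, 0.002, -3.092]
contact_force: [-1.0, -0.9, -0.5]
opening: 0.0916
```

Run:
```python
from h import *
o=robot.observe();print(o['tool_pos'],o['tool_rot'],o['contact_force'],o['opening'])
snap('wrist','w8');snap('side','s8');crop('s8',210,150,370,290,5,'c11')
```

```text
[0.56939174 0.03904834 0.09598233] [-3.14143047e+00  2.27965050e-03 -3.09181902e+00] [-1.01995678 -0.92676572 -0.53559348] 0.0916165497042773
```

View pics/w8.png

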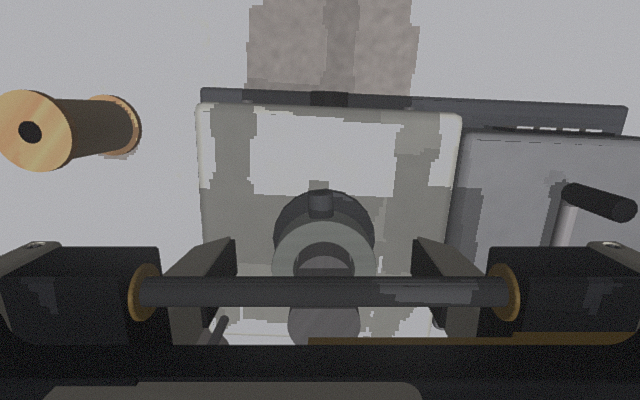

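View pics/c11.png

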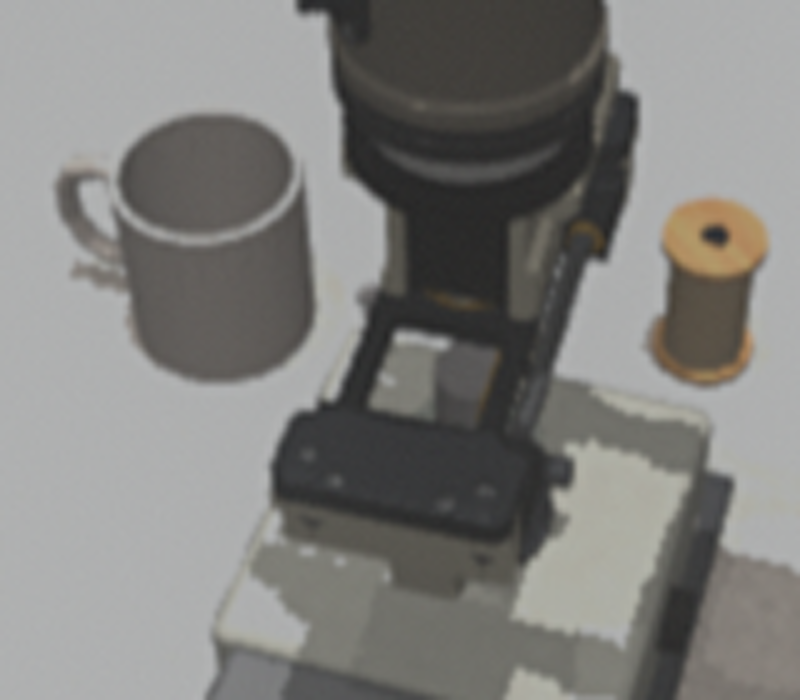

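Request:
{"op": "send_rows", "data": {
  "plan": [
    [[0,0,0],[0,0,0],120],
    [[0,0,0],[0,0,0],255],
    [[0,0,0],[0,0,0],255],
    [[0,0,0],[0,0,0],255],
    [[0,0,0],[0,0,0],255],
    [[0,0,0],[0,0,0],255],
    [[0,0,0],[0,0,0],255],
    [[0,0,0],[0,0,0],255],
    [[0,0,0],[0,0,0],255],
    [[0,0,0],[0,0,0],255],
    [[0,0,0],[0,0,0],255],
    [[0,0,0],[0,0,0],255]
  ],
  "newtons": 20
}}

```text
time: 12.8
tool_pos: [0.5685, 0.0391, 0.0947]
tool_rot: [3.142, -0.0, -3.091]
contact_force: [-0.1, 0.6, -0.5]
opening: 0.0499
```

Gripped at 49.9 mm (the ring's diameter). Lift straight up 34 mm.

Request:
{"op": "send_rows", "data": {
  "plan": [
    [[0,0,0.004],[0,0,0],255],
    [[0,0,0.005],[0,0,0],255],
    [[0,0,0.005],[0,0,0],255],
    [[0,0,0.005],[0,0,0],255],
    [[0,0,0.005],[0,0,0],255],
    [[0,0,0.005],[0,0,0],255],
    [[0,0,0.005],[0,0,0],255],
    [[0,0,0],[0,0,0],255],
    [[0,0,0],[0,0,0],255],
    [[0,0,0],[0,0,0],255]
  ]
}}

```text
time: 13.8
tool_pos: [0.5684, 0.0391, 0.1285]
tool_rot: [3.141, -0.0, -3.091]
contact_force: [-0.4, -0.2, -1.4]
opening: 0.0501
```

Run:
```python
from h import *
o=robot.observe();print(o['time'],o['tool_pos'],o['tool_rot'],o['contact_force'],o['torque'],o['opening'])
snap('wrist','w9');snap('side','s9');snap('top','t9');crop('s9',210,150,370,290,5,'c12')
a=cv2.imread('pics/w9.png')[160:345,210:440]; a=cv2.convertScaleAbs(a,alpha=1.8)
cv2.imwrite('pics/c13.png',cv2.resize(a,None,fx=3.4,fy=3.2,interpolation=cv2.INTER_CUBIC))
```

```text
13.8 [0.56838886 0.03911886 0.12849736] [ 3.14142559e+00 -4.97771325e-04 -3.09137920e+00] [-0.39273    -0.20146467 -1.44955351] [ 0.09668498 -0.21687025  0.01753674] 0.05013584586471017
```

View pics/c13.png

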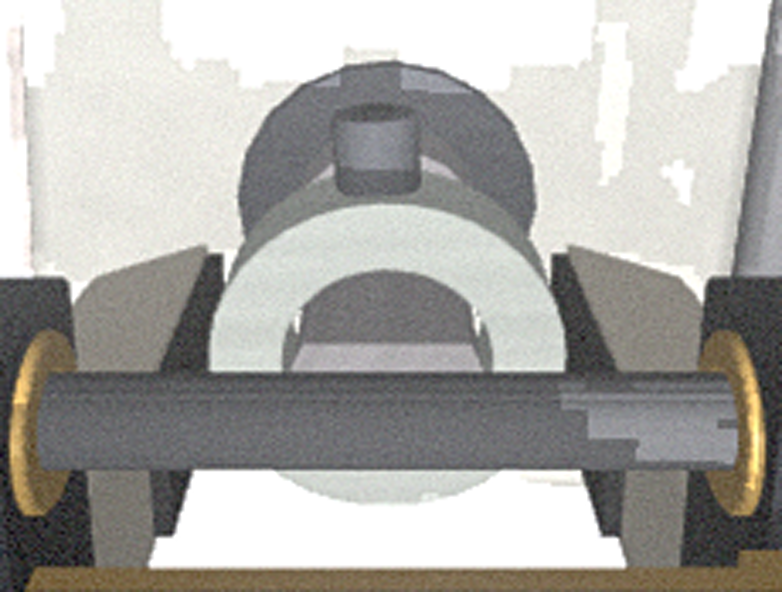

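View pics/c12.png

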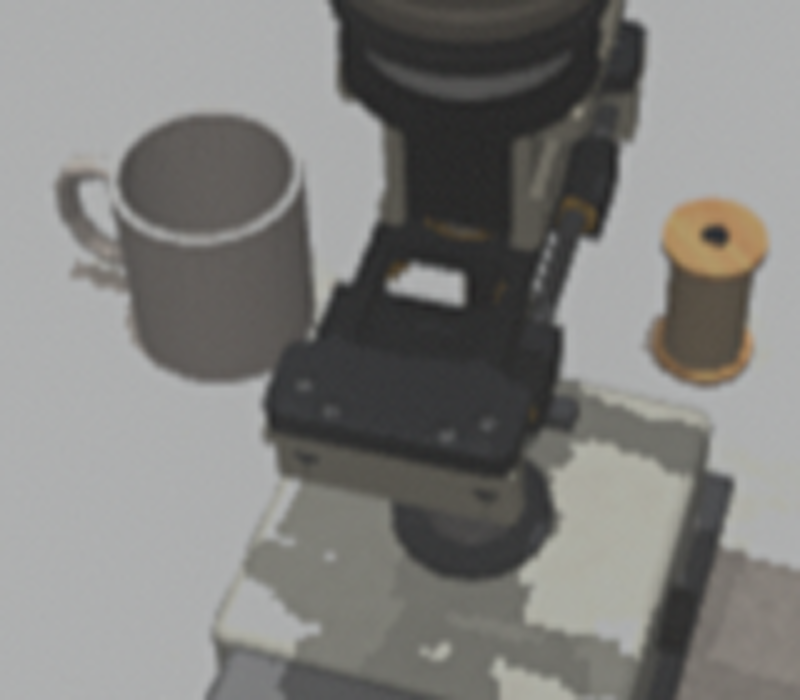

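View pics/t9.png

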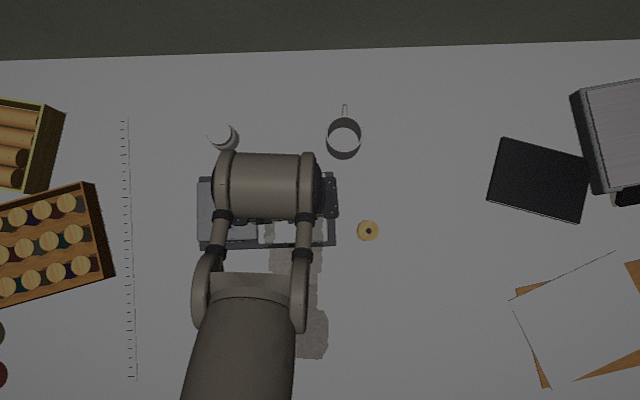

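Run:
```python
from h import *
print(robot.hand_in())
```

```text
the job is handed in; nothing more can be done
None
```

The winder is set up and handed in, with the collar held over the flat for the screw to be tightened. The hand-in gave no verdict.

- **Lever:** I swung it until it stopped giving; the force rose to about 14 N at the stop. I then drew back, and the pictures showed it back at rest.
- **Spindle:** I pinched it across the flat, with the fingers 19.9 mm apart against an expected 20 mm. I turned it about 1.45 rad clockwise with the collar down and let go.
- **Flat against screw:** the camera put the flat at 0.05 rad and the screw at 0.04 to 0.10 rad from the front, depending on how I read the boss. The tool's yaw gave 0.08 rad for the flat. All of these agree well within 0.2 rad.
- **Collar:** I gripped it at 20 N with the fingers 50 mm apart and lifted it straight up 34 mm. The last wrist picture showed it level and centred on the spindle, with the screw facing the front. Its height of about 129 mm comes from the arm's travel; I did not measure it separately.
- **Bystanders:** the mug and spool look unmoved in the last side picture, and the mug, spool and jar in the last top one. None of my checks failed. The run took about 14 s.

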